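# Shut down the sanding bench

### The job

Sanding is finished, so shut the bench down: press the disc sander's mushroom stop button all the way in so that it stays in, then switch off the dust extractor by pressing down the raised end of its rocker, and after that press the extractor's filter shaker knob all the way down and let it spring back up. All of it is pressing with the closed fingertips; nothing needs gripping. Do not press the sander's start button, and leave the wood, carving and tools lying about undisturbed.

Things in the scene. Friction and masses are not known exactly. Their poses are not given: they have to be found in the camera images.
- sander: Grey bench disc sander, fixed. Origin on the bench under its foot (340 x 240 mm); own x points from operator to motor, y left, z up. Work table: y +-125, x -174 to -34, top z 155 mm; disc guard y +-111, top z 271 mm. On its right (y -205 mm) a black switch box 135 x 80 x 55 mm on a post; its face, 100 to 150 mm up, tilts to the operator (normal = z turned 0.35 rad towards own -x).
- stop_top (a point): Centre of the top of the mushroom stop button: the big black domed head, 40 mm across, the nearer (lower) of the two buttons on the switch box, standing 31 mm proud of the face. Its own z axis points out of the tilted face; it is pressed along -z. The point moves with the button.
- stop_button (a joint): Travel of the stop button in m: 0 = out (sander running, as at the start), 0.008 = fully in. Latching: it takes about 7 N all the way, has no spring, and stays as far in as it was pushed, so push it to its stop.
- start_top (a point): Centre of the top of the start button, the farther (upper) of the two: a small black flush button, 23 mm across, in a steel ring 31 mm across and 9 mm high, 67 mm up the face from the stop button. Leave it alone.
- start_button (a joint): Travel of the start button in m: 0 = out, 0.005 = fully in (springs back).
- extractor: Grey box-shaped dust extractor, fixed, 280 x 340 mm (x, y), flat lid at z 190 mm. Origin on the bench under its middle; own x points away from the robot at yaw 0, y left, z up. On the lid: black bar handle along y at x 45 mm, top at z 231 mm; rocker switch at x -85, y 75 mm; filter shaker at x -70, y -75 mm.
- rocker_near (a point): Point on top of the rocker's near half, 16 mm from the pivot towards the robot (extractor's -x), moving with it. Grey rocker, shallow V, 44 mm long (x), 30 mm wide (y), top at the pivot 6.5 mm above the lid, in a black 4 mm high bezel. As found (on) the far half is level, the near half raised, its end 6.5 mm higher. Press here straight down; it sinks about 5 mm.
- rocker (a joint): Angle of the rocker in rad: 0 = on (near end up, as at the start), 0.30 = fully off (near half down and level, far end up). It takes about 5 N at the near point, has no spring, and stays as far over as it was pushed, so push it to its stop.
- shaker_top (a point): Centre of the top of the filter shaker, a black round knob 52 mm across on a steel stem, top 43 mm above the extractor's lid; pressed straight down. The point moves with the knob.
- shaker (a joint): Travel of the filter shaker in m: 0 = up, 0.016 = fully down, where the knob meets its collar. Spring return: 4.5 N at the top, 12 N at the bottom.
- blank: Loose curved brown wooden blank, glued from segments, about 155 x 55 mm, 24 mm thick, lying on the sander's work table. Origin under its middle. Leave alone.
- sanding_block: Loose cork sanding block 60 x 110 x 38 mm lying on the extractor's lid behind the handle. Origin under its middle. Leave alone.
- gourd: Loose carved dark-wood gourd, 72 mm across, 130 mm tall, standing on the bench. Origin under its middle. Leave alone.
- mallet: Loose round carver's mallet of light wood, standing on its head: head 72 mm across, 207 mm tall with the handle up. Origin under its middle. Leave alone.

How it is judged:
On the way, in this order (a step that is already met when the one before it is completed fails the run):
1. the stop button is pressed in (value of joint stop_button above 0.006 m), for 0.1 s.
2. the extractor's rocker is tipped to off (value of joint rocker above 0.24 rad), for 0.1 s.
3. the filter shaker is pressed right down (value of joint shaker above 0.0135 m), for 0.05 s.
At the end, for the whole second after the job is handed in: The stop button is in (6 of 8 mm or more), the rocker is off (0.24 of 0.30 rad or more), the shaker is back up (within 2 mm), the start button is out, and no loose thing is more than 20 mm from where it began (value of joint stop_button above 0.006 m and value of joint rocker above 0.24 rad and value of joint shaker below 0.002 m and value of joint start_button below 0.0015 m and distance of each of blank, sanding_block, gourd, mallet from where it was at the start of the episode below 0.02 m); the robot touches nothing.
It fails at once if the start button is pressed in (more than 2 mm) (value of joint start_button above 0.002 m).
It fails at once if the extractor is switched off while the sander still runs (value of joint rocker above 0.2 rad and value of joint stop_button below 0.005 m).
It fails at once if the filter shaker is pushed down (more than 5 mm) while the extractor still runs (value of joint shaker above 0.005 m and value of joint rocker below 0.15 rad).
It fails at once if a loose thing is moved, lifted or knocked over (more than 25 mm) (distance of any of blank, sanding_block, gourd, mallet from where it was at the start of the episode above 0.025 m or angle between any of gourd, mallet's own z axis and vertical above 0.4 rad).
It also fails if it takes over 51 s, if anything falls off the work surface, if the arm or the gripper's body presses on something with over 40 N, if the wrist force passes 120 N, or if a joint passes its speed limit or range.

### The arm

A 6-joint arm with a two-finger parallel gripper is mounted at the origin on the work surface. World frame = base frame: x ahead of the robot, y to its left, z up, the work surface at z = 0. Lengths are in m, angles in rad, forces in N, time in s.
With the tool pointing down it reaches from about 0.35 to 1 m from the base axis. Payload 7.1 kg.
Tool frame: the origin (TCP) lies between the finger pads; the fingertips stand 22 mm ahead of it and the grasp point (between the pads) lies 3 mm ahead of it; z points along the fingers, y is the line along which they close (so a half turn about z gives the same grasp; the last joint's range is limited). The gripper opens to 85 mm and grips with 20 to 120 N. Pads are 22 mm wide; open, the fingers measure 114 mm over their backs; the gripper's body (76 mm by 85 mm) begins 54 mm behind the grasp point. The pads swing forward as they close: fully open they stand 13 mm farther back than shut.
Start: joints at [-1.199, 0.423, 1.63, -0, 1.089, -0.019], TCP at [0.238, -0.578, 0.253] pointing down, gripper open.
Joint ranges: [-3, 3], [-0.9, 2.11], [0.09, 2.58], [-1.31, 4.45], [0.11, 2.69], [-2.54, 2.54]. Speed limits (rad/s): [2.39, 2.39, 3.01, 3.14, 3.14, 3.14].

### API

Orientations are given as a rotation vector (axis times angle).
In Python, from rig import manip gives the robot as it stands. The module is installed in compiled form; this text tells all that it offers. Calls block until the motion is done:
- manip.move_to(position, orientation): joint-space move of the TCP to a pose.
- manip.servo_line(position, orientation=None, rate=0.15): straight line of the TCP; orientation=None keeps the orientation; rate is the mean speed in m/s.
- manip.set_joints(angles): joint-space move.
- manip.command_gripper(opening, f_grip=None): finger opening in m; f_grip is the grip in N (None keeps the last); returns when the fingers have stopped.
- manip.hold(seconds).
- manip.solve_ik(position, orientation): joint angles nearest the present ones, or None.
- manip.camera(name): name is "side" or "top" or "wrist"; returns a dict with "image" (400x640x3 uint8, red, green, blue), "fx", "fy", "cx", "cy" (pixels), "k1" (the pictures are not rectified: a ray, as slopes to the right and down, at radius r is drawn at 1 + k1 r^2 times it, then the intrinsics apply), "cam_to_world" (4x4, takes a point from camera to world coordinates); the wrist camera has in their place "mount" (4x4, takes a point from camera to tool coordinates, whose origin is the TCP and whose axes are the flange's). Camera axes: x right, y down, z forward; pixel columns grow to the right and rows downward; lengths in m; the calibration is good to about 2 mm. A picture is of the moment at which its call begins: read the wrist's pose just before it. There is no depth.
A pose or a line that the arm cannot do raises manip.IKError and nothing moves.
- manip.sign_off(): hands the job in; it is judged then, once.
Readings, each from a call of its own:
- manip.get_time(): time.
- manip.get_joint_positions(): joint angles.
- manip.get_joint_vel(): joint speeds.
- manip.get_tau(): joint torques, N m.
- manip.get_position(): TCP position.
- manip.get_ee_rot(): TCP orientation.
- manip.get_contact_force(): force on the tool from outside, world axes, zero at the start.
- manip.get_torque(): the same for the moment, N m.
- manip.get_width(): finger opening in m.
- manip.get_grip_force(): force on a finger pad.
Only numpy, scipy, OpenCV 4.12 (cv2) and the standard library are available. Lean on these libraries where they do the work, as an engineer would, in place of code of your own. Each camera call takes 0.05 s, during which the arm holds its last target. There are 200 camera calls.

## Working session

There is one attempt and no reset: what is moved stays moved. The work goes in short steps, each a Python script; the robot and the scene stay as the last script left them, time stands still between calls to the robot, and variables do not carry over. Pictures are saved under pics/ and viewed, at most 10 in all, crops included, and the job is handed in when it is done.

```bash
mkdir -p pics
cat > h.py <<'E'
import numpy as np, cv2
from scipy.spatial.transform import Rotation as R
from rig import manip
def wristT():
    T=np.eye(4);T[:3,:3]=R.from_rotvec(manip.get_ee_rot()).as_matrix();T[:3,3]=manip.get_position();return T
def shot(name,fn=None):
    T=wristT();c=manip.camera(name)
    c['T']=T@np.array(c['mount']) if name=='wrist' else np.array(c['cam_to_world'])
    if fn: cv2.imwrite('pics/'+fn+'.png',c['image'][:,:,::-1]); c2={k:v for k,v in c.items() if k!='image'}; np.save('pics/'+fn+'.npy',c2,allow_pickle=True)
    return c
def ld(fn): return np.load('pics/'+fn+'.npy',allow_pickle=True).item()
def ray(c,u,v):
    K=np.array([[c['fx'],0,c['cx']],[0,c['fy'],c['cy']],[0,0,1.]])
    x=cv2.undistortPoints(np.array([[[u,v]]],float),K,np.array([c['k1'],0,0,0.])).ravel()
    d=c['T'][:3,:3]@np.array([x[0],x[1],1]);return c['T'][:3,3],d/np.linalg.norm(d)
def onz(c,u,v,z):
    o,d=ray(c,u,v);return o+d*(z-o[2])/d[2]
def tri(a,b):
    (o1,d1),(o2,d2)=a,b
    s=np.linalg.lstsq(np.c_[d1,-d2],o2-o1,rcond=None)[0]
    p,q=o1+s[0]*d1,o2+s[1]*d2;return (p+q)/2,np.linalg.norm(p-q)
E
python3 - <<'E'
from h import *
for n in('side','top'):
    c=shot(n,n);print(n,c['T'].round(3).tolist(),c['fx'],c['k1'])
print(manip.get_time(),manip.get_ee_rot(),manip.get_width())
E
```

```text
side [[-0.989, -0.064, 0.132, 0.427], [-0.145, 0.54, -0.829, 0.702], [-0.019, -0.839, -0.544, 0.632], [0.0, 0.0, 0.0, 1.0]] 373.1269301139519 -0.06591453280004335
top [[-0.026, -0.995, 0.095, 0.417], [-1.0, 0.027, 0.007, -0.027], [-0.009, -0.094, -0.995, 1.424], [0.0, 0.0, 0.0, 1.0]] 420.4242448508684 -0.09892340877044119
0.1 [-3.08048473e+00 -6.09609559e-01  3.18583181e-04] 0.08534381540509348
```

View pics/side.png

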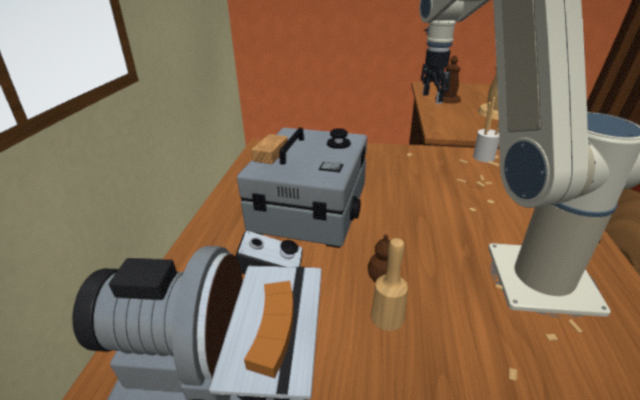

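View pics/top.png

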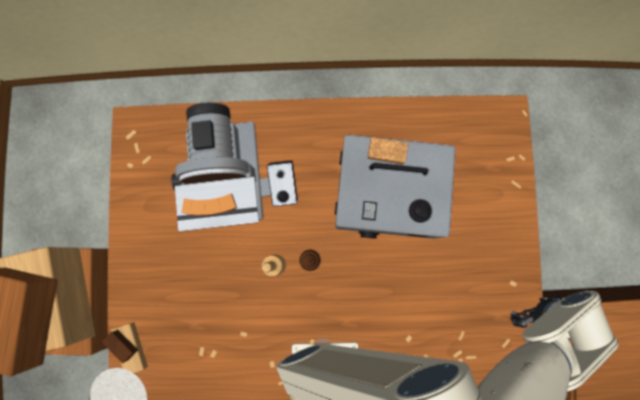

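The top view shows stop (283,196), start (281,174), rocker (369,210), shaker (420,210), mallet (272,265) and gourd (310,260). The side view shows stop (289,246), rocker (331,167) and shaker (339,131).

Run:
```python
from h import *
t,s=ld('top'),ld('side')
def dark(fn,u,v,w=16,th=60):
    g=cv2.imread(f'pics/{fn}.png',0)[v-w:v+w,u-w:u+w]
    n,l,st,ce=cv2.connectedComponentsWithStats((g<th).astype('u1'))
    i=min(range(1,n),key=lambda i:np.hypot(*(ce[i]-w))-(0.05*st[i,4]))
    return ce[i]+[u-w,v-w],st[i].tolist()
P={}
for n,a,b in [('stop',(283,196),(289,246)),('start',(281,174),(256,242)),('shaker',(420,210),(339,132))]:
    pa,sa=dark('top',*a,w=14);pb,sb=dark('side',*b,w=12)
    P[n]=tri(ray(t,*pa),ray(s,*pb));print(n,pa.round(1),sa,pb.round(1),sb,P[n][0].round(4),round(P[n][1],4))
print('rocker',tri(ray(t,369.5,210),ray(s,331,167)),onz(t,369.5,210,.197))
for p in [(370,166),(428,172)]: print('handle',onz(t,*p,.225))
for p in [(345,136),(455,145),(448,237),(336,229)]: print('lid',onz(t,*p,.19))
print('mallet',tri(ray(t,270,266),ray(s,397,242)),'gourd',onz(t,310,260,.1))
```

```text
stop [282.7 196.2] [9, 10, 10, 9, 71] [289.  246.4] [4, 6, 17, 14, 178] [0.5848 0.1166 0.1367] 0.0015
start [279.8 174.2] [11, 12, 5, 5, 15] [256.3 241.7] [8, 9, 9, 6, 41] [0.6519 0.1233 0.1478] 0.0015
shaker [419.9 210.4] [4, 4, 21, 22, 371] [338.3 136.1] [0, 9, 23, 15, 217] [ 0.5233 -0.2885  0.2156] 0.0032
rocker (array([ 0.52893874, -0.14487293,  0.19061297]), np.float64(0.0003452766643832997)) [ 0.52852921 -0.14425185  0.197     ]
handle [ 0.6538215  -0.14772052  0.225     ]
handle [ 0.6320483  -0.31571503  0.225     ]
lid [ 0.75440689 -0.07961308  0.19      ]
lid [ 0.7191234  -0.41108193  0.19      ]
lid [ 0.44303956 -0.3741181   0.19      ]
lid [ 0.47584055 -0.04463845  0.19      ]
mallet (array([0.37170007, 0.15037338, 0.19652773]), np.float64(0.0022288056210088294)) gourd [0.38513453 0.03820298 0.1       ]
```

```bash
cat >> h.py <<'E'
def ori(yaw,tilt=0.):  # tool x ahead, z down; tilt leans tool axis onto the sander face normal
    c,s=np.cos(yaw),np.sin(yaw)
    Rz=R.from_euler('z',yaw).as_matrix()
    z=Rz@np.array([np.sin(tilt),0,-np.cos(tilt)]); y=Rz@np.array([0,-1.,0]); x=np.cross(y,z)
    return R.from_matrix(np.c_[x,y,z]).as_rotvec(), z
E
python3 - <<'E'
from h import *
manip.servo_line(np.array(manip.get_position())+[0,0,.17],rate=.3)
o,z=ori(-.11)
manip.move_to([0.50,-0.21,0.42],o)
manip.command_gripper(0.0)
shot('wrist','w1')
o,z=ori(.1,.35)
manip.move_to(np.array([0.59,.117,.14])-z*.2,o)
c=shot('wrist','w2')
print(c['mount'],manip.get_time(),manip.get_width(),manip.get_contact_force(),manip.get_position())
E
```

```text
[[-8.41413575e-04 -9.51003946e-01 -3.09177598e-01  7.92514026e-02]
 [ 9.99999043e-01 -1.13979648e-03  7.84462335e-04  9.04849613e-04]
 [-1.09842631e-03 -3.09176642e-01  9.51003994e-01 -1.19857044e-01]
 [ 0.00000000e+00  0.00000000e+00  0.00000000e+00  1.00000000e+00]] 4.6083 0.00033553537650380023 [ 0.07015667 -0.65370552 -0.66769749] [0.52251447 0.10940526 0.32842644]
```

View pics/w1.png

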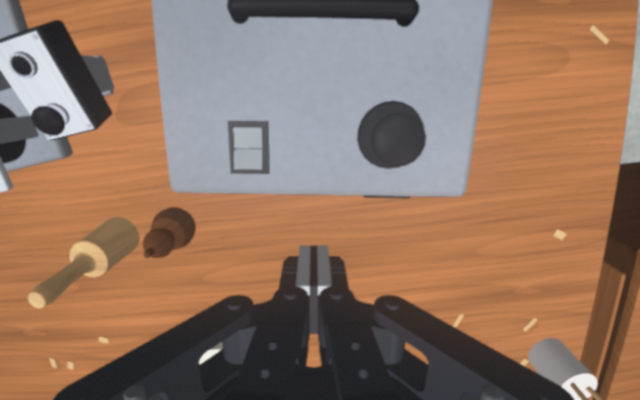

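View pics/w2.png

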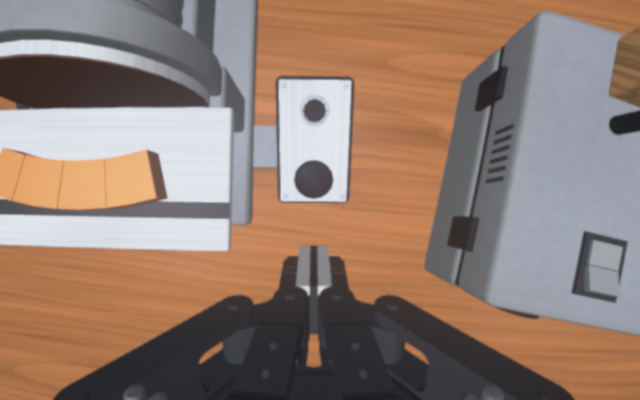

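w1 shows the rocker bezel at (229–269, 121–174) with its pivot line at row ≈149, and the shaker knob centred at (391,134). w2 shows the stop head at (314,179) and start at (315,110), with the box square to the tool, so the sander yaw is about 0.1.

Run:
```python
from h import *
t,s,w1,w2=ld('top'),ld('side'),ld('w1'),ld('w2')
def multi(rs):
    A=np.zeros((3,3));b=np.zeros(3)
    for o,d in rs: M=np.eye(3)-np.outer(d,d);A+=M;b+=M@o
    p=np.linalg.solve(A,b);return p.round(4),[round(float(np.linalg.norm((np.eye(3)-np.outer(d,d))@(p-o))),4) for o,d in rs]
print('stop',multi([ray(t,282.7,196.2),ray(s,289,246.4),ray(w2,313.5,179.5)]),multi([ray(t,282.7,196.2),ray(s,289,246.4),ray(w2,313.5,179.5),ray(w1,46,120)]))
print('start',multi([ray(t,279.8,174.2),ray(s,256.3,241.7),ray(w2,315,110),ray(w1,23,64)]))
for z in(.135,.14,.145):print(onz(w2,313.5,179.5,z))
# yaw of sander from face edges (same height pairs)
for a,b in [((277,78),(353,78)),((279,202),(349,203))]:
    p,q=onz(w2,*a,.13),onz(w2,*b,.13);print('face',p,q,np.arctan2(*(p-q)[:2])*-1,np.linalg.norm(p-q))
a,b=onz(w1,229,121,.194),onz(w1,269,121,.194);c,d=onz(w1,231,174,.194),onz(w1,270,173,.194)
print('bezel',(a+b+c+d)/4,np.linalg.norm(a-b),np.linalg.norm(a-c))
print('pivot',onz(w1,248.5,149,.1965),'near',onz(w1,248.5,160,.2))
k=onz(w1,391,134.5,.230);print('knob',k,np.linalg.norm(onz(w1,358,134,.230)-onz(w1,425,134,.23)), onz(t,420,210.4,.233))
l=[onz(w1,174,191,.19),onz(w1,466,194,.19)];print('lid near',l,np.linalg.norm(l[0]-l[1]))
```

```text
stop (array([0.5852, 0.1156, 0.136 ]), [0.0014, 0.0005, 0.0012]) (array([0.5858, 0.1157, 0.1363]), [0.0019, 0.0002, 0.0012, 0.0019])
start (array([0.654 , 0.1206, 0.1442]), [0.0036, 0.0011, 0.0009, 0.0023])
[0.58596473 0.11452465 0.135     ]
[0.58550857 0.11448806 0.14      ]
[0.58505241 0.11445146 0.145     ]
face [0.68907363 0.16314338 0.13      ] [0.69694656 0.083799   0.13      ] 0.09890108355246398 0.07973402426126505
face [0.5599378  0.14749749 0.13      ] [0.56595801 0.07596301 0.13      ] 0.08396034021687561 0.07178736061744176
bezel [ 0.52970805 -0.14682284  0.194     ] 0.041409387765659604 0.05631742222096255
pivot [ 0.52898671 -0.14589533  0.1965    ] near [ 0.51805543 -0.14469874  0.2       ]
knob [ 0.53262407 -0.28768468  0.23      ] 0.06311684099312721 [ 0.52021436 -0.28510954  0.233     ]
lid near [array([ 0.49120209, -0.0529792 ,  0.19      ]), array([ 0.45124839, -0.37872466,  0.19      ])] 0.3281865361953823
```

```bash
cat >> h.py <<'E'
def press(p,o,z,back,deep,fmax,step=.002,rate=.04):
    """push the closed fingertips along z through point p, from -back to +deep, until fmax; then withdraw to -back"""
    tip=lambda s: p+z*(s-.022)
    manip.servo_line(tip(-back),o,rate=.15); f0=np.array(manip.get_contact_force())
    s=-back; log=[]
    while s<deep:
        s+=step; manip.servo_line(tip(s),o,rate=rate)
        f=-(np.array(manip.get_contact_force())-f0)@z
        log.append((round(s*1e3,1),round(float(((manip.get_position()-p)@z+.022)*1e3),1),round(float(f),1)))
        if f>fmax: break
    manip.hold(.15); print(log[-16:],'t',manip.get_time())
    return s
E
python3 - <<'E'
from h import *
o,z=ori(.09,.35); p=np.array([.5855,.1153,.138])
press(p,o,z,.02,.014,20)
E
```

```text
[(-18.0, -18.5, -0.5), (-16.0, -16.0, -0.4), (-14.0, -13.8, -0.3), (-12.0, -11.8, 0.2), (-10.0, -9.9, -0.6), (-8.0, -7.9, -0.5), (-6.0, -6.1, 2.2), (-4.0, -4.0, 3.4), (-2.0, -2.0, 2.6), (0.0, 0.0, 2.4), (2.0, 1.6, 9.1), (4.0, 2.2, 31.3)] t 8.9667
```

Run:
```python
from h import *
o,z=ori(.09,.35); manip.servo_line(np.array(manip.get_position())-z*.15,o,rate=.3)
shot('wrist','w3')
o,z=ori(-.115); manip.move_to([.47,-.22,.33],o)
shot('wrist','w4'); print(manip.get_time())
a=cv2.imread('pics/w3.png')[40:280,200:460];b=cv2.imread('pics/w4.png')[0:240,100:560]
cv2.imwrite('pics/c34.png',np.hstack([a,b]))
```

```text
11.0
```

View pics/c34.png

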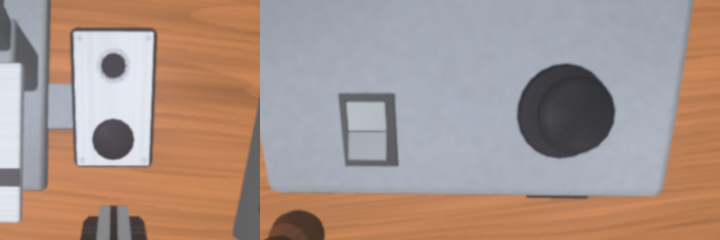

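The stop head is now low on its face. In w4 the rocker pivot is at (207,131), the near half is below it, and the knob top is at about (416,116) above its wider collar.

Run:
```python
from h import *
c=ld('w4')
pv=onz(c,207,131,.1965);k=onz(c,416,116,.233)
print('pivot',pv,'knob',k,np.linalg.norm(onz(c,378,116,.23)-onz(c,454,116,.23)))
y=-.115; Rz=R.from_euler('z',y).as_matrix()
pv=(pv+[.529,-.146,.1965])/2
print('knob from pivot',pv+Rz@[.015,-.15,.0365])
ok=np.linalg.norm(pv[:2]-[.529,-.146])<.005; print(pv,ok)
if ok:
    o,z=ori(y); p=pv+Rz@[-.016,0,0]
    press(p,o,z,.02,.006,20)
    manip.servo_line(np.array(manip.get_position())+[0,0,.08],rate=.3)
    manip.move_to([.47,-.22,.33],o); shot('wrist','w5')
    cv2.imwrite('pics/c5.png',cv2.imread('pics/w5.png')[0:240,100:560])
```

```text
pivot [ 0.52987298 -0.14544154  0.1965    ] knob [ 0.52656384 -0.29317462  0.233     ] 0.05026512424326625
knob from pivot [ 0.52712541 -0.29645119  0.233     ]
[ 0.52943649 -0.14572077  0.1965    ] True
[(-18.0, -18.4, -1.3), (-16.0, -15.9, -0.3), (-14.0, -13.8, -1.8), (-12.0, -11.8, -1.0), (-10.0, -9.9, -1.2), (-8.0, -7.9, -1.2), (-6.0, -6.1, -0.5), (-4.0, -4.0, 1.9), (-2.0, -1.9, 0.8), (0.0, -0.1, 4.4), (2.0, 0.2, 19.8), (4.0, 0.4, 37.4)] t 15.1417
```

View pics/c5.png

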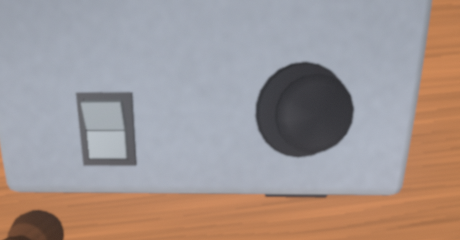

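The rocker has tipped: the near half is now bright and level, and the far half is raised. The push ended on its stop at level height.

Run:
```python
from h import *
o,z=ori(-.115); p=np.array([.5268,-.2948,.233])
manip.move_to(p+[0,0,.08],o)
press(p,o,z,.012,.024,22)
manip.servo_line(np.array(manip.get_position())+[0,0,.14],rate=.2)
manip.move_to([.47,-.22,.36],o); shot('wrist','w6');shot('side','s6')
cv2.imwrite('pics/c6.png',np.hstack([cv2.imread('pics/w6.png')[0:260,60:420],cv2.imread('pics/s6.png')[110:370,200:440]]))
print(manip.get_time(),manip.get_contact_force())
```

```text
[(-10.0, -11.0, -0.5), (-8.0, -8.0, -1.3), (-6.0, -5.8, -1.3), (-4.0, -3.8, -0.3), (-2.0, -1.8, -1.4), (0.0, -0.0, -0.3), (2.0, 1.7, 3.7), (4.0, 3.6, 4.8), (6.0, 5.5, 5.4), (8.0, 7.4, 5.8), (10.0, 9.3, 7.0), (12.0, 11.2, 7.7), (14.0, 13.1, 7.9), (16.0, 14.9, 9.0), (18.0, 16.3, 12.6), (20.0, 16.5, 26.4)] t 21.15
22.5833 [ 0.22404652 -0.38400287  0.53163683]
```

View pics/c6.png

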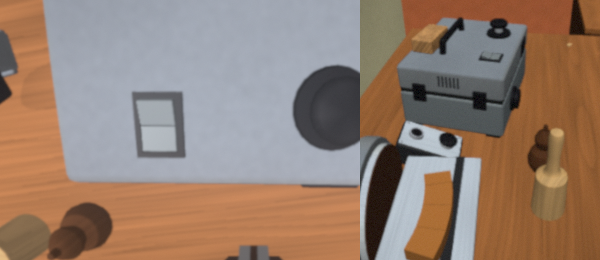

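The knob is back up, the rocker is off, the stop is in, and the loose things are where they were. The arm is clear of everything.

```bash
python3 -c "
from rig import manip
print(manip.sign_off())"
```

```text
the job is handed in; nothing more can be done
None
```

The job is handed in at about 23 s of the 51 s: stop button pushed to its stop, rocker tipped off, and shaker pressed fully down and sprung back, with start and the loose things untouched as far as the pictures show; no verdict came back.

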